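Seat the sections of a sawn dental model

ROBOT

A 6-joint arm with a two-finger parallel gripper is mounted at the origin on a cart in front of the work surface, level with it; the furniture and walls round the work are solid. World frame = base frame: x ahead of the robot, y to its left, z up, the work surface at z = 0. Lengths are in mm, angles in rad, forces in N, time in s.
With the tool pointing down it reaches from about 350 to 875 mm from the base axis. Payload 4.2 kg.
Tool frame: the origin (TCP) lies between the finger pads; the fingertips stand 25 mm ahead of it and the grasp point (between the pads) lies 6 mm ahead of it; z points along the fingers, y is the line along which they close (so a half turn about z gives the same grasp; the last joint's range is limited). The gripper opens to 85 mm and grips with 20 to 120 N. Pads are 22 mm wide; open, the fingers measure 114 mm over their backs; the gripper's body (76 mm by 85 mm) begins 54 mm behind the grasp point. The pads swing forward as they close: fully open they stand 13 mm farther back than shut.
Start: joints at [-0.843, 0.385, 0.008, 0, -1.194, -0.259], TCP at [282.396, -557.541, 232.512] pointing down, gripper open.
Joint ranges: [-3.14, 3.14], [-1.21, 2.06], [-1.07, 1.41], [-3.16, 2.05], [-2.99, -0.16], [-3.1, 3.1]. Speed limits (rad/s): [2.79, 2.79, 3.14, 3.14, 3.14, 3.14].

INTERFACE

Orientations are given as a unit quaternion [x, y, z, w].
In Python, from bench import read_state, get_image, job_done gives the robot as it stands.
- The arm moves only by the tool play_rows, never from a script. Its argument "series" is a list of rows, each a list of 6 numbers: the shift along the world's x, y, z in mm, then the turn, a rotation vector about the world's x, y, z in units of 6 degrees (1.0 is 6 degrees). A call has 1 to 20 rows; each row shifts and turns the commanded pose from where the row before left it; what a row does not reach is not made up. A row lasts 1/12 s, in which the tool goes at most 41.7 mm and 7.16 degrees, less where a joint would pass 70% of its speed; a pose out of reach is approached as far as the arm can. A call is refused whole if a number of a shift passes 41.7 or a number of a turn 1, either way. A call with a gripper value outside its range is refused whole. "gripper" is the opening, from 0 (shut) to 1 (fully open), set as the call begins (left out, the last holds). The fingers move at their own pace and stop on an object; the grip force is fixed at half the most. Time passes only in rows, so rows that do not move let the fingers close. It gives the time, the measured TCP pose, the force, the opening and the grip force at its end, in the units of the state.
- read_state(): the state, without advancing time (a new reading comes with each control period).
- get_image(name): name is "side" or "top" or "wrist"; returns a dict with "image" (420x560x3 uint8, red, green, blue), "fx", "fy", "cx", "cy" (pixels), "dist_coeffs" ([k1, k2, p1, p2, k3] as OpenCV has them; the pictures are not rectified), "eye" and "rotation" of the camera in the world. Camera axes: x right, y down, z forward; pixel columns grow to the right and rows downward; lengths in mm; the calibration is good to about 2 mm. A picture is of the moment at which its call begins. There is no depth.
- job_done(): hands the job in; it is judged then, once.
The state is a dict: "clock": time; "joints": joint angles; "joint_vel": joint speeds; "joint_efforts": joint torques, N m; "position": TCP position; "ee_rot": TCP orientation; "contact_force": force on the tool from outside, world axes, zero at the start; "wrist_torque": the same for the moment, N m; "gripper_width": finger opening in mm; "grasp_force": force on a finger pad.
Only numpy, scipy, OpenCV 4.12 (cv2) and the standard library are available. Lean on these libraries where they do the work, as an engineer would, in place of code of your own. Each camera call takes 0.05 s, during which the arm holds its last target. There are 200 camera calls.

TASK

The sections of the sawn dental model stand up out of its white base on their pins. With a fingertip from above, start at either end of the horseshoe and follow the row of teeth round to the other end, gently pressing each section down in turn until all seven sit fully home on the base. Only press: do not grip or lift the model or draw a section out, do not shove the model out of its place, and leave the tweezers, the bridge and the little box beside it alone.

Things in the scene. Friction and masses are not known exactly. Their poses are not given: they have to be found in the camera images.
- model: Loose plaster dental model, 0.23 kg: white base 56 x 73 x 14 mm under a tan horseshoe of 14 teeth, sawn across (0.8 mm cuts) into seven sections of two teeth on tight brass pins. Row 7 to 11 mm wide, sections 14 to 22 mm long. Origin: centre of the base's underside; z up, x from front teeth to the open heel, y to section 1's side. All home, the tooth tops are level 31 mm above the origin.
- section_1 (a joint): Section 1 of the model (both left molars, the end of the arch on the model's +y side): how far it stands up out of the base, in m: 0 is fully home on the base, more is higher; at the start 0.004 to 0.0075. It moves only straight up and down on its pins, needs about 2.5 N to slide and stays where it is left.
- section_2 (a joint): Section 2 of the model (both left premolars): how far it stands up out of the base, in m: 0 is fully home on the base, more is higher; at the start 0.004 to 0.0075. It moves only straight up and down on its pins, needs about 2.5 N to slide and stays where it is left.
- section_3 (a joint): Section 3 of the model (left canine and lateral incisor): how far it stands up out of the base, in m: 0 is fully home on the base, more is higher; at the start 0.004 to 0.0075. It moves only straight up and down on its pins, needs about 2.5 N to slide and stays where it is left.
- section_4 (a joint): Section 4 of the model (the two middle incisors, the tip of the arch): how far it stands up out of the base, in m: 0 is fully home on the base, more is higher; at the start 0.004 to 0.0075. It moves only straight up and down on its pins, needs about 2.5 N to slide and stays where it is left.
- section_5 (a joint): Section 5 of the model (right canine and lateral incisor): how far it stands up out of the base, in m: 0 is fully home on the base, more is higher; at the start 0.004 to 0.0075. It moves only straight up and down on its pins, needs about 2.5 N to slide and stays where it is left.
- section_6 (a joint): Section 6 of the model (both right premolars): how far it stands up out of the base, in m: 0 is fully home on the base, more is higher; at the start 0.004 to 0.0075. It moves only straight up and down on its pins, needs about 2.5 N to slide and stays where it is left.
- section_7 (a joint): Section 7 of the model (both right molars, the end of the arch on the model's -y side): how far it stands up out of the base, in m: 0 is fully home on the base, more is higher; at the start 0.004 to 0.0075. It moves only straight up and down on its pins, needs about 2.5 N to slide and stays where it is left.
- section_1_top (a point): Point in the middle of section 1's pair of teeth, at the height of the tooth tops; it moves with the section. In the model's frame x 11.1, y 23.5 mm; z 31 mm when home.
- section_2_top (a point): Point in the middle of section 2's pair of teeth, at the height of the tooth tops; it moves with the section. In the model's frame x -5, y 18.4 mm; z 31 mm when home.
- section_3_top (a point): Point in the middle of section 3's pair of teeth, at the height of the tooth tops; it moves with the section. In the model's frame x -17.9, y 12.3 mm; z 31 mm when home.
- section_4_top (a point): Point in the middle of section 4's pair of teeth, at the height of the tooth tops; it moves with the section. In the model's frame x -25.9, y 0 mm; z 31 mm when home.
- section_5_top (a point): Point in the middle of section 5's pair of teeth, at the height of the tooth tops; it moves with the section. In the model's frame x -17.9, y -12.3 mm; z 31 mm when home.
- section_6_top (a point): Point in the middle of section 6's pair of teeth, at the height of the tooth tops; it moves with the section. In the model's frame x -5, y -18.4 mm; z 31 mm when home.
- section_7_top (a point): Point in the middle of section 7's pair of teeth, at the height of the tooth tops; it moves with the section. In the model's frame x 11.1, y -23.5 mm; z 31 mm when home.
- tweezers: Steel tweezers lying flat near the model, 13 x 132 x 10 mm, long along their y; origin at the centre of the underside. To be left alone.
- bridge: Small white three-tooth bridge lying near the model, 11 x 28 x 9 mm; origin at the centre of the underside. To be left alone.
- bur_box: Small clear box with a red cap lying near the model, 12 x 44 x 12 mm; origin at the centre of the underside. To be left alone.
Mind the look-alikes: they are no part of the job. Leave any blue look-alike of the model alone.

How it is judged (in metres and radians):
On the way, in this order (a step that is already met when the one before it is completed fails the run):
1. the section at one end of the arch is home while the middle and the other end still stand up (((value of joint section_1 below 0.0015 m and value of joint each of section_4, section_7 above 0.0025 m) or (value of joint section_7 below 0.0015 m and value of joint each of section_4, section_1 above 0.0025 m))), for 0.1 s.
2. the row is home from that end round to the front teeth while the other end still stands up (((value of joint each of section_1, section_2, section_3, section_4 below 0.0015 m and value of joint section_7 above 0.0025 m) or (value of joint each of section_7, section_6, section_5, section_4 below 0.0015 m and value of joint section_1 above 0.0025 m))), for 0.1 s.
At the end, for the whole second after the job is handed in: All seven sections stand less than 1.5 mm above their home position in the base, and the model lies flat on the bench at rest (value of joint each of section_1, section_2, section_3, section_4, section_5, section_6, section_7 below 0.0015 m and angle between model's own z axis and vertical below 0.05 rad and height (world z) of model below 0.004 m and linear speed of model below 0.01 m/s); the robot touches nothing.
It fails at once if the model is lifted off the bench, tipped over, or shoved more than 20 mm from its place (distance of model from where it was at the start of the episode above 0.02 m or height (world z) of model above 0.01 m or angle between model's own z axis and vertical above 0.2 rad).
It fails at once if a section is drawn upwards out of the base (value of joint any of section_1, section_2, section_3, section_4, section_5, section_6, section_7 above 0.0095 m).
It fails at once if the plaster is pressed with more than 40 N (contact force between the arm and model above 40 N).
It fails at once if the tweezers, the bridge or the small box is moved more than 15 mm (distance of any of tweezers, bridge, bur_box from where it was at the start of the episode above 0.015 m).
It also fails if it takes over 54 s, if anything falls off the work surface, if the arm or the gripper's body presses on something with over 40 N, if the wrist force passes 120 N, or if a joint passes its speed limit or range.

## Working session

There is one attempt and no reset: what is moved stays moved. The work goes in short steps, Python scripts to look and compute and a tool call to move; the robot and the scene stay as the last step left them, time stands still between calls to the robot, and variables do not carry over. Pictures are saved under pics/ and viewed, at most 10 in all, crops included, and the job is handed in when it is done.

Besides the shell and the picture viewer there is one more tool, called after "Request:" as a command line: name --pt "numbers of a row" for each row, then --argument value for the rest. play_rows: Moves the arm, as the interface text tells. Its arguments: {"type":"object","properties":{"series":{"type":"array","items":{"type":"array","items":{"type":"number"}}},"gripper":{"type":"number"}},"required":["series"]}

```bash
mkdir -p pics
cat > h.py <<'E'
import numpy as np, cv2, json
from bench import read_state, get_image, job_done
def snap(name,fn):
    d=get_image(name); cv2.imwrite(f'pics/{fn}.png',cv2.cvtColor(d['image'],cv2.COLOR_RGB2BGR)); 
    np.save(f'pics/{fn}.npy',d,allow_pickle=True); return d
def ray(d,uv,z):
    K=np.array([[d['fx'],0,d['cx']],[0,d['fy'],d['cy']],[0,0,1]])
    p=cv2.undistortPoints(np.array(uv,float).reshape(-1,1,2),K,np.array(d['dist_coeffs'])).reshape(-1,2)
    r=np.c_[p,np.ones(len(p))]@np.array(d['rotation']).T; e=np.array(d['eye'])
    return e+r*((z-e[2])/r[:,2])[:,None]
def proj(d,P):
    K=np.array([[d['fx'],0,d['cx']],[0,d['fy'],d['cy']],[0,0,1]])
    R=np.array(d['rotation']).T
    return cv2.projectPoints(np.array(P,float).reshape(-1,1,3),cv2.Rodrigues(R)[0],-R@np.array(d['eye']),K,np.array(d['dist_coeffs']))[0].reshape(-1,2)
def load(fn): return np.load(f'pics/{fn}.npy',allow_pickle=True).item()
E
python3 - <<'E'
from h import *
d=snap('top','top0'); s=snap('side','side0')
print(d['eye'],d['rotation'],d['fx'],s['eye'])
print(read_state())
E
```

```text
[345.43313673 -39.17502102 875.01849256] [ 0.71125603 -0.6948948   0.07403908 -0.07585705] 394.5227729550349 [ -38.75650997 -359.21819101  642.6981453 ]
{'clock': 0.1, 'joints': array([-8.43413192e-01,  3.85501068e-01,  6.79240366e-03, -4.33210555e-04,
       -1.19401618e+00, -2.58613787e-01]), 'joint_vel': array([-0.00114065, -0.00236614,  0.00358166,  0.00214232, -0.00055866,
        0.00178006]), 'joint_efforts': array([-4.45682981e-04, -3.93320310e+01,  1.88928598e+01,  4.19796020e+00,
       -2.63231443e-03,  3.77063884e-06]), 'position': array([ 282.16291335, -557.11107866,  231.53002559]), 'ee_rot': array([-2.32166710e-01,  9.72675510e-01,  9.44719686e-04, -2.78996036e-04]), 'contact_force': array([-1.03026401, -0.57254787, -0.64606462]), 'wrist_torque': array([ 0.01748746,  0.03388443, -0.02256106]), 'grasp_force': 0.0, 'gripper_width': 85.51041063738931}
```

View pics/top0.png

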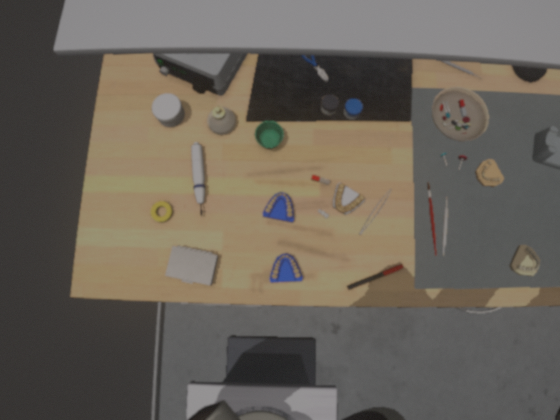

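View pics/side0.png

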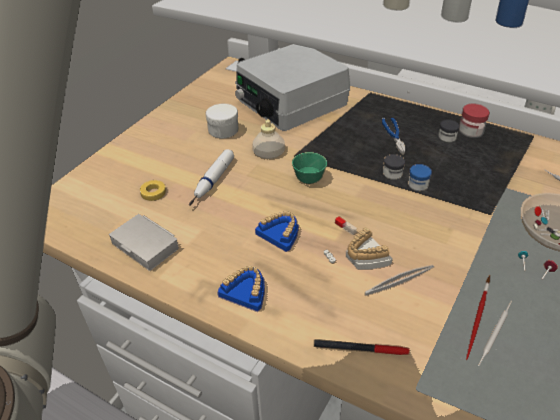

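Top view candidates: white-based model at (348,197), with the red-capped box (320,179), bridge (323,214) and tweezers (375,213) beside it. Blue look-alikes are at (280,208) and (286,270), and tan models on the grey mat at (490,172) and (525,260). I choose (348,197) and will check it in a crop.

Run:
```python
s=open('h.py').read()
s=s.replace("np.array(d['rotation'])","rot(d)").replace("def snap","from scipy.spatial.transform import Rotation\ndef rot(d):\n    r=np.array(d['rotation'])\n    return Rotation.from_quat(r).as_matrix() if r.size==4 else r\ndef snap",1)
open('h.py','w').write(s)
from h import *
d=load('top0');i=cv2.imread('pics/top0.png')[160:250,290:410]
t=load('side0');j=cv2.imread('pics/side0.png')[205:295,315:435]
a=cv2.resize(i,None,fx=6,fy=6,interpolation=cv2.INTER_CUBIC)
b=cv2.resize(j,None,fx=6,fy=6,interpolation=cv2.INTER_CUBIC)
cv2.imwrite('pics/c0.png',np.hstack([a,b])[:, :][:, :]) 
cv2.imwrite('pics/c0.png',cv2.resize(np.hstack([a,b]),(800,300)))
cv2.imwrite('pics/c1.png',a)
print(ray(d,[[348,197],[320,179],[323,214],[375,213]],20).round())
print(ray(t,[[369,248],[340,223],[330,256],[400,280]],20).round())
```

```text
[[ 561. -182.   20.]
 [ 601. -119.   20.]
 [ 521. -126.   20.]
 [ 526. -242.   20.]]
[[ 556. -181.   20.]
 [ 588. -115.   20.]
 [ 510. -133.   20.]
 [ 515. -249.   20.]]
```

View pics/c1.png

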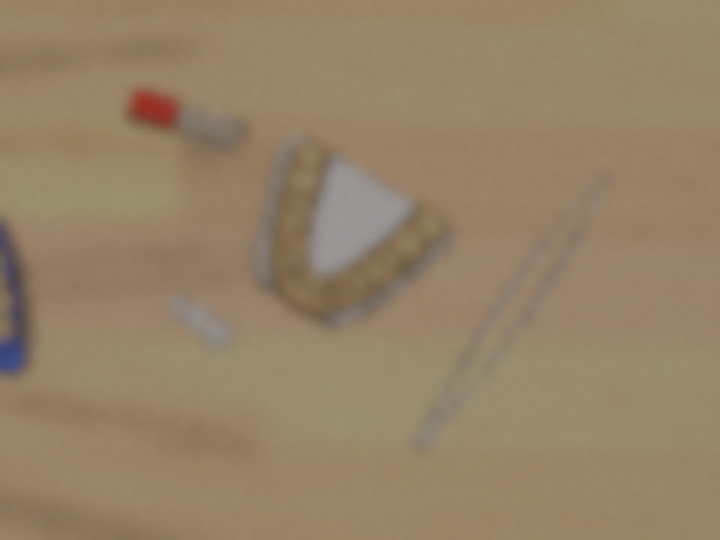

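The crop confirms a white base with a tan horseshoe. Its tip is at crop (310,305) and the heel opens to the upper right, so model yaw is about -30° and section 1 is the end at crop (312,150). Moving above it with the gripper shut.

Request:
play_rows --pt "17 23 -2 0 0 0" --pt "17 23 -2 0 0 0" --pt "17 23 -2 0 0 0" --pt "17 23 -2 0 0 0" --pt "17 23 -2 0 0 0" --pt "17 23 -2 0 0 0" --pt "17 23 -2 0 0 0" --pt "17 23 -2 0 0 0" --pt "17 23 -2 0 0 0" --pt "17 23 -2 0 0 0" --pt "17 23 -2 0 0 0" --pt "17 23 -2 0 0 0" --pt "17 23 -2 0 0 0" --pt "17 23 -2 0 0 0" --pt "17 23 -2 0 0 0" --pt "17 23 -2 0 0 0" --pt "0 0 0 0 0 0" --pt "0 0 0 0 0 0" --gripper 0

```text
clock: 1.6
position: [554.7, -188.3, 199.7]
ee_rot: [-0.233, 0.972, 0.0, -0.001]
contact_force: [0.2, -0.1, 0.0]
gripper_width: 0.1
grasp_force: 0.0
```

Run:
```python
from h import *
d=snap('wrist','w0'); print(d['eye'],rot(d).round(2),d['fx']); s=read_state(); print(s['position'],s['contact_force'],s['gripper_width'])
```

```text
[ 484.75708579 -224.11512823  341.23476321] [[-0.45  0.85  0.27]
 [ 0.89  0.43  0.14]
 [ 0.    0.3  -0.95]] 303.1642120089904
[ 554.13355086 -189.14927478  199.91598567] [0.6418587  0.37576988 0.10221895] 0.29952037692788724
```

View pics/w0.png

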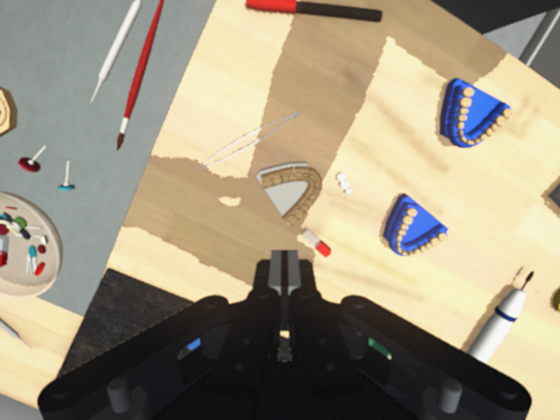

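Wrist view: model at about (290,190), tweezers (255,138), bridge (343,183), box (317,243), fingertip (285,255). I'll enlarge it to fit the pose.

Run:
```python
from h import *
i=cv2.imread('pics/w0.png')[148:238,245:345]
cv2.imwrite('pics/c2.png',cv2.resize(i,None,fx=6,fy=6,interpolation=cv2.INTER_CUBIC))
```

```text
(no output)
```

View pics/c2.png

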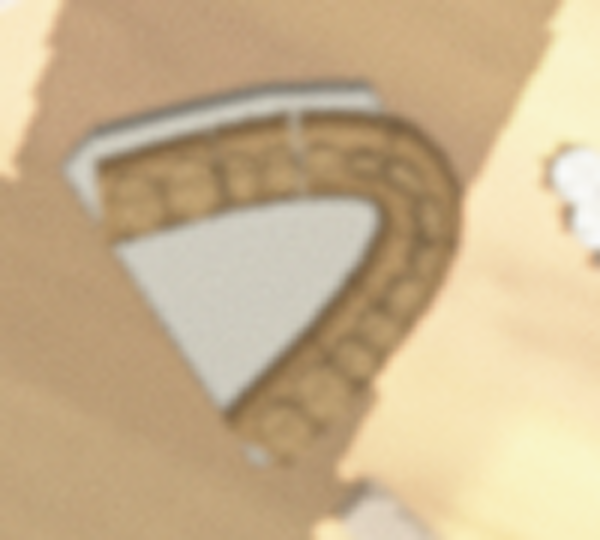

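```bash
cat >> h.py <<'E'
M=np.array([[11.1,23.5],[-5,18.4],[-17.9,12.3],[-25.9,0],[-17.9,-12.3],[-5,-18.4],[11.1,-23.5]])
def fit(W):
    mc,wc=M.mean(0),W.mean(0); H=(M-mc).T@(W-wc); a=np.arctan2(H[0,1]-H[1,0],H[0,0]+H[1,1])
    R=np.array([[np.cos(a),-np.sin(a)],[np.sin(a),np.cos(a)]]); return a,wc-R@mc,R
E
python3 - <<'E'
from h import *
d=load('w0')
px=np.array([[303,407],[365,340],[413,272],[418,196],[347,160],[262,175],[165,195]])/6+[245,148]
W=ray(d,px,35.5)[:,:2]; a,t,R=fit(W); P=t+M@R.T
print(np.degrees(a),t,'\n',P.round(1),'\n',(W-P).round(1))
s=load('top0')
print(((proj(s,np.c_[P,np.full(7,35.5)])-[290,160])*6).round())
tip=proj(d,[[554.4,-188.8,175]]); print('tip px',tip)
E
```

```text
-31.28425499475087 [ 554.37039745 -177.48768252] 
 [[ 576.1 -163.2]
 [ 559.7 -159.2]
 [ 545.5 -157.7]
 [ 532.2 -164. ]
 [ 532.7 -178.7]
 [ 540.5 -190.6]
 [ 551.7 -203.3]] 
 [[-0.5 -0.7]
 [-0.2 -0.8]
 [-0.7 -0.7]
 [ 0.3 -0. ]
 [-0.2  0.8]
 [ 0.9  1. ]
 [ 0.4  0.4]]
[[304. 170.]
 [294. 213.]
 [290. 251.]
 [308. 287.]
 [348. 286.]
 [380. 266.]
 [414. 237.]]
tip px [[283.58253111 245.98830467]]
```

Request:
play_rows --pt "11 13 -10 0 0 0" --pt "11 13 -20 0 0 0" --pt "0 0 -30 0 0 0" --pt "0 0 -30 0 0 0" --pt "0 0 -25 0 0 0" --pt "0 0 -15 0 0 0" --pt "0 0 0 0 0 0" --pt "0 0 0 0 0 0" --pt "0 0 0 0 0 0"

```text
clock: 2.4
position: [577.2, -164.1, 71.7]
ee_rot: [-0.232, 0.973, -0.0, 0.001]
contact_force: [0.3, 0.2, 1.0]
gripper_width: 0.0
grasp_force: 0.0
```

Run:
```python
from h import *
d=snap('side','s1'); i=cv2.cvtColor(d['image'],cv2.COLOR_RGB2BGR)[195:285,315:435]
w=snap('wrist','w1'); j=cv2.cvtColor(w['image'],cv2.COLOR_RGB2BGR)[150:290,210:370]
cv2.imwrite('pics/c3.png',np.hstack([cv2.resize(i,(440,330),interpolation=cv2.INTER_CUBIC),cv2.resize(j,(360,330),interpolation=cv2.INTER_CUBIC)]))
print(read_state()['position'])
```

```text
[ 577.43854534 -163.88012355   72.23407324]
```

View pics/c3.png

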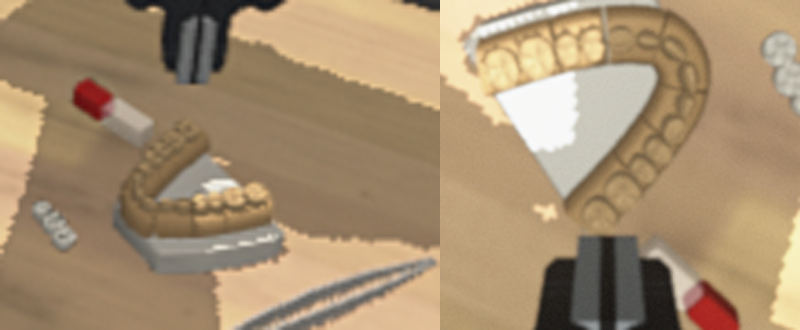

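Run:
```python
from h import *
for n,o,z in (('s1',[315,195],(440/120,330/90)),('w1',[210,150],(360/160,330/140))):
    d=load(n); p=[577.4,-163.9,47.2]; P=[p]+[[p[0]+a*.89*11-b*.45*7.5,p[1]+a*.45*11+b*.89*7.5,47.2] for a in(-1,1) for b in(-1,1)]
    q=(proj(d,P)-o)*z+([440,0] if n=='w1' else [0,0]); print(n,q.round())
d=load('w1')
px=np.array([[612,203],[653,150],[683,100],[665,52],[622,38],[580,42],[517,62]])
W=ray(d,(px-[440,0])/[2.25,330/140]+[210,150],35.5)[:,:2]; a,t,R=fit(W); P=t+M@R.T
print(np.degrees(a),P.round(1),(W-P).round(1),ray(d,[[240,240]],35))
```

```text
s1 [[186. 108.]
 [205. 125.]
 [171. 125.]
 [201.  92.]
 [167.  91.]]
w1 [[607. 227.]
 [579. 187.]
 [636. 187.]
 [580. 265.]
 [635. 265.]]
-26.667276359101738 [[ 574.2 -162.7]
 [ 557.5 -160.1]
 [ 543.2 -159.7]
 [ 530.5 -167.1]
 [ 532.2 -181.7]
 [ 541.  -192.9]
 [ 553.1 -204.7]] [[ 1.2 -0.7]
 [-0.8 -0.2]
 [-2.2  0.3]
 [ 1.6 -2.6]
 [ 1.9  0.2]
 [-0.9  2. ]
 [-0.9  1.1]] [[ 591.51697177 -188.75081055   35.        ]]
```

Run:
```python
from h import *
L=[]
for n,uv in (('s1',np.array([192,82])/[440/120,330/90]+[315,195]),('w1',np.array([168,236])/[2.25,330/140]+[210,150])):
    d=load(n); L.append((ray(d,[uv],0)[0],ray(d,[uv],100)[0]))
A=[];b=[]
for p,q in L:
    u=(q-p)/np.linalg.norm(q-p); N=np.eye(3)-np.outer(u,u); A.append(N);b.append(N@p)
x,r,_,_=np.linalg.lstsq(np.vstack(A),np.hstack(b),rcond=None); print(x,r, x-[577.4,-163.9,72.2])
```

```text
[ 569.02865117 -167.87012629   71.21410903] [0.01282765] [-8.37134883 -3.97012629 -0.98589097]
```

Triangulation puts the visible tip edge near TCP height, not 25 mm ahead of it, so I'll find contact by force in small steps.

Request:
play_rows --pt "-1 1 -2 0 0 0" --pt "0 0 -2 0 0 0" --pt "0 0 -2 0 0 0" --pt "0 0 -1 0 0 0" --pt "0 0 -1 0 0 0" --pt "0 0 -1 0 0 0" --pt "0 0 0 0 0 0" --pt "0 0 0 0 0 0"

```text
clock: 3.17
position: [575.4, -162.5, 61.4]
ee_rot: [-0.232, 0.973, 0.0, -0.0]
contact_force: [-0.1, -0.7, 0.5]
gripper_width: 0.2
grasp_force: 0.0
```

Request:
play_rows --pt "0 0 -1 0 0 0" --pt "0 0 -1 0 0 0" --pt "0 0 -1 0 0 0" --pt "0 0 -1 0 0 0" --pt "0 0 0 0 0 0"

```text
clock: 3.58
position: [575.2, -162.5, 57.2]
ee_rot: [-0.232, 0.973, 0.0, -0.0]
contact_force: [-0.5, 1.0, -0.6]
gripper_width: 0.2
grasp_force: 0.0
```

Run:
```python
from h import *
d=snap('side','s2'); i=cv2.cvtColor(d['image'],cv2.COLOR_RGB2BGR)[195:285,315:435]
w=snap('wrist','w2'); j=cv2.cvtColor(w['image'],cv2.COLOR_RGB2BGR)[150:290,210:370]
cv2.imwrite('pics/c4.png',np.hstack([cv2.resize(i,(440,330),interpolation=cv2.INTER_CUBIC),cv2.resize(j,(360,330),interpolation=cv2.INTER_CUBIC)]))
s=read_state();print(s['position'],s['contact_force'])
```

```text
[ 575.32696611 -162.54652295   57.40664481] [-0.16632967  0.37983659  0.10234594]
```

View pics/c4.png

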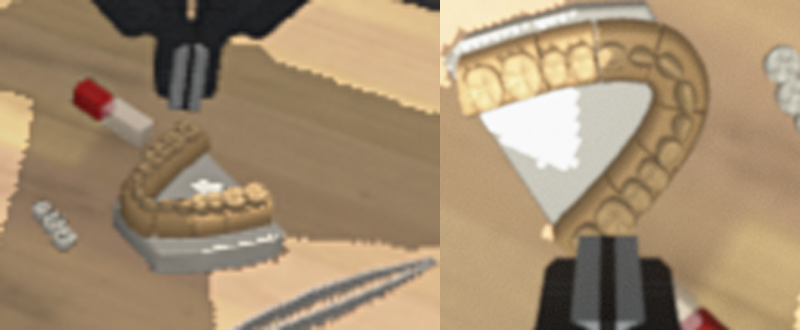

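The side view shows the tip at crop (185,108), still about 20 mm above section 1. Contact should therefore come at TCP z of about 37. Continuing carefully.

Request:
play_rows --pt "0 0 -4 0 0 0" --pt "0 0 -4 0 0 0" --pt "0 0 -3 0 0 0" --pt "0 0 -2 0 0 0" --pt "0 0 -1 0 0 0" --pt "0 0 -1 0 0 0" --pt "0 0 0 0 0 0" --pt "0 0 0 0 0 0"

```text
clock: 4.35
position: [575.5, -162.6, 42.5]
ee_rot: [-0.232, 0.973, -0.0, 0.0]
contact_force: [-0.3, -0.6, 0.0]
gripper_width: 0.0
grasp_force: 0.0
```

Request:
play_rows --pt "0 0 -1 0 0 0" --pt "0 0 -1 0 0 0" --pt "0 0 -1 0 0 0" --pt "0 0 0 0 0 0"

```text
clock: 4.68
position: [575.2, -162.5, 39.3]
ee_rot: [-0.232, 0.973, 0.0, -0.0]
contact_force: [0.4, 0.1, -0.1]
gripper_width: -0.2
grasp_force: 0.0
```

Request:
play_rows --pt "0 0 -1 0 0 0" --pt "0 0 -1 0 0 0" --pt "0 0 0 0 0 0"

```text
clock: 4.93
position: [575.2, -162.5, 37.3]
ee_rot: [-0.232, 0.973, 0.0, -0.0]
contact_force: [0.2, 0.1, -0.2]
gripper_width: 0.1
grasp_force: 0.0
```

Request:
play_rows --pt "0 0 -1 0 0 0" --pt "0 0 -1 0 0 0" --pt "0 0 0 0 0 0"

```text
clock: 5.18
position: [575.6, -162.6, 35.8]
ee_rot: [-0.232, 0.973, -0.0, 0.0]
contact_force: [-0.5, -0.1, 2.3]
gripper_width: -0.2
grasp_force: 0.7
```

Request:
play_rows --pt "0 0 -1 0 0 0" --pt "0 0 -1 0 0 0" --pt "0 0 0 0 0 0"

```text
clock: 5.43
position: [575.8, -162.6, 33.9]
ee_rot: [-0.232, 0.973, -0.0, 0.0]
contact_force: [0.4, 0.6, 4.8]
gripper_width: 0.0
grasp_force: 2.3
```

Request:
play_rows --pt "0 0 -1 0 0 0" --pt "0 0 -1 0 0 0" --pt "0 0 0 0 0 0"

```text
clock: 5.68
position: [575.8, -162.6, 31.9]
ee_rot: [-0.232, 0.973, -0.0, 0.0]
contact_force: [-0.6, 1.0, 4.6]
gripper_width: -0.2
grasp_force: 2.6
```

Request:
play_rows --pt "0 0 -1 0 0 0" --pt "0 0 0 0 0 0"

```text
clock: 5.85
position: [575.9, -162.6, 31.8]
ee_rot: [-0.233, 0.973, -0.0, 0.0]
contact_force: [-1.5, 1.1, 9.5]
gripper_width: 0.2
grasp_force: 4.8
```

Request:
play_rows --pt "0 0 -1 0 0 0" --pt "0 0 0 0 0 0"

```text
clock: 6.02
position: [576.0, -162.6, 31.6]
ee_rot: [-0.233, 0.973, -0.0, 0.001]
contact_force: [-2.9, 0.9, 13.3]
gripper_width: 0.2
grasp_force: 6.9
```

Section 1 is home at TCP z≈31.7, with stiffness of about 4.5 N/mm. On to section 2.

Request:
play_rows --pt "0 0 4 0 0 0" --pt "0 0 5 0 0 0" --pt "0 0 4 0 0 0" --pt "-8 2 0 0 0 0" --pt "-8 1 0 0 0 0" --pt "0 0 0 0 0 0" --pt "0 0 -2 0 0 0" --pt "0 0 -2 0 0 0" --pt "0 0 -1 0 0 0" --pt "0 0 -1 0 0 0" --pt "0 0 -1 0 0 0" --pt "0 0 -1 0 0 0" --pt "0 0 -1 0 0 0" --pt "0 0 -1 0 0 0" --pt "0 0 -1 0 0 0" --pt "0 0 -1 0 0 0" --pt "0 0 -1 0 0 0" --pt "0 0 0 0 0 0" --pt "0 0 0 0 0 0"

```text
clock: 7.6
position: [559.7, -159.5, 31.9]
ee_rot: [-0.233, 0.973, -0.0, 0.0]
contact_force: [-5.6, 2.5, 15.5]
gripper_width: 0.0
grasp_force: 7.6
```

Request:
play_rows --pt "0 0 4 0 0 0" --pt "0 0 5 0 0 0" --pt "0 0 4 0 0 0" --pt "-7 1 0 0 0 0" --pt "-7 1 0 0 0 0" --pt "0 0 0 0 0 0" --pt "0 0 -2 0 0 0" --pt "0 0 -2 0 0 0" --pt "0 0 -1 0 0 0" --pt "0 0 -1 0 0 0" --pt "0 0 -1 0 0 0" --pt "0 0 -1 0 0 0" --pt "0 0 -1 0 0 0" --pt "0 0 -1 0 0 0" --pt "0 0 -1 0 0 0" --pt "0 0 -1 0 0 0" --pt "0 0 -1 0 0 0" --pt "0 0 0 0 0 0" --pt "0 0 0 0 0 0"

```text
clock: 9.18
position: [545.6, -157.6, 31.4]
ee_rot: [-0.233, 0.973, -0.0, 0.0]
contact_force: [-5.0, 2.7, 13.2]
gripper_width: 0.1
grasp_force: 6.4
```

Request:
play_rows --pt "0 0 4 0 0 0" --pt "0 0 5 0 0 0" --pt "0 0 4 0 0 0" --pt "-7 -3 0 0 0 0" --pt "-6 -3 0 0 0 0" --pt "0 0 0 0 0 0" --pt "0 0 -2 0 0 0" --pt "0 0 -2 0 0 0" --pt "0 0 -1 0 0 0" --pt "0 0 -1 0 0 0" --pt "0 0 -1 0 0 0" --pt "0 0 -1 0 0 0" --pt "0 0 -1 0 0 0" --pt "0 0 -1 0 0 0" --pt "0 0 -1 0 0 0" --pt "0 0 -1 0 0 0" --pt "0 0 -1 0 0 0" --pt "0 0 0 0 0 0" --pt "0 0 0 0 0 0"

```text
clock: 10.77
position: [532.6, -163.5, 31.5]
ee_rot: [-0.233, 0.973, -0.0, 0.0]
contact_force: [-3.1, 2.8, 12.6]
gripper_width: 0.0
grasp_force: 6.3
```

Request:
play_rows --pt "0 0 4 0 0 0" --pt "0 0 5 0 0 0" --pt "0 0 4 0 0 0" --pt "0 -8 0 0 0 0" --pt "0 -7 0 0 0 0" --pt "0 0 0 0 0 0" --pt "0 0 -2 0 0 0" --pt "0 0 -2 0 0 0" --pt "0 0 -1 0 0 0" --pt "0 0 -1 0 0 0" --pt "0 0 -1 0 0 0" --pt "0 0 -1 0 0 0" --pt "0 0 -1 0 0 0" --pt "0 0 -1 0 0 0" --pt "0 0 -1 0 0 0" --pt "0 0 -1 0 0 0" --pt "0 0 -1 0 0 0" --pt "0 0 0 0 0 0" --pt "0 0 0 0 0 0"

```text
clock: 12.35
position: [532.4, -178.7, 31.3]
ee_rot: [-0.233, 0.973, -0.0, -0.0]
contact_force: [-4.6, -0.2, 13.4]
gripper_width: 0.2
grasp_force: 6.7
```

Request:
play_rows --pt "0 0 4 0 0 0" --pt "0 0 5 0 0 0" --pt "0 0 4 0 0 0" --pt "4 -6 0 0 0 0" --pt "4 -6 0 0 0 0" --pt "0 0 0 0 0 0" --pt "0 0 -2 0 0 0" --pt "0 0 -2 0 0 0" --pt "0 0 -1 0 0 0" --pt "0 0 -1 0 0 0" --pt "0 0 -1 0 0 0" --pt "0 0 -1 0 0 0" --pt "0 0 -1 0 0 0" --pt "0 0 -1 0 0 0" --pt "0 0 -1 0 0 0" --pt "0 0 -1 0 0 0" --pt "0 0 -1 0 0 0" --pt "0 0 0 0 0 0" --pt "0 0 0 0 0 0"

```text
clock: 13.93
position: [540.3, -190.8, 31.9]
ee_rot: [-0.233, 0.973, -0.0, -0.0]
contact_force: [-5.2, 0.4, 16.4]
gripper_width: -0.0
grasp_force: 8.0
```

Request:
play_rows --pt "0 0 4 0 0 0" --pt "0 0 5 0 0 0" --pt "0 0 4 0 0 0" --pt "6 -6 0 0 0 0" --pt "5 -7 0 0 0 0" --pt "0 0 0 0 0 0" --pt "0 0 -2 0 0 0" --pt "0 0 -2 0 0 0" --pt "0 0 -1 0 0 0" --pt "0 0 -1 0 0 0" --pt "0 0 -1 0 0 0" --pt "0 0 -1 0 0 0" --pt "0 0 -1 0 0 0" --pt "0 0 -1 0 0 0" --pt "0 0 -1 0 0 0" --pt "0 0 -1 0 0 0" --pt "0 0 -1 0 0 0" --pt "0 0 0 0 0 0" --pt "0 0 0 0 0 0"

```text
clock: 15.52
position: [551.5, -203.9, 31.6]
ee_rot: [-0.233, 0.973, -0.0, 0.0]
contact_force: [-3.7, 0.3, 14.0]
gripper_width: -0.1
grasp_force: 6.7
```

Request:
play_rows --pt "0 0 5 0 0 0" --pt "0 0 10 0 0 0" --pt "0 0 20 0 0 0" --pt "0 0 30 0 0 0" --pt "0 0 30 0 0 0" --pt "0 0 30 0 0 0" --pt "0 0 0 0 0 0" --pt "0 0 0 0 0 0"

```text
clock: 16.18
position: [552.5, -203.2, 156.7]
ee_rot: [-0.232, 0.973, -0.0, 0.002]
contact_force: [0.2, -0.5, -0.2]
gripper_width: -0.1
grasp_force: 0.0
```

Run:
```python
from h import *
d=snap('side','s3'); i=cv2.cvtColor(d['image'],cv2.COLOR_RGB2BGR)[205:295,315:435]
w=snap('wrist','w3'); j=cv2.cvtColor(w['image'],cv2.COLOR_RGB2BGR)[130:270,210:370]
cv2.imwrite('pics/c5.png',np.hstack([cv2.resize(i,(440,330),interpolation=cv2.INTER_CUBIC),cv2.resize(j,(360,330),interpolation=cv2.INTER_CUBIC)]))
```

```text
(no output)
```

View pics/c5.png

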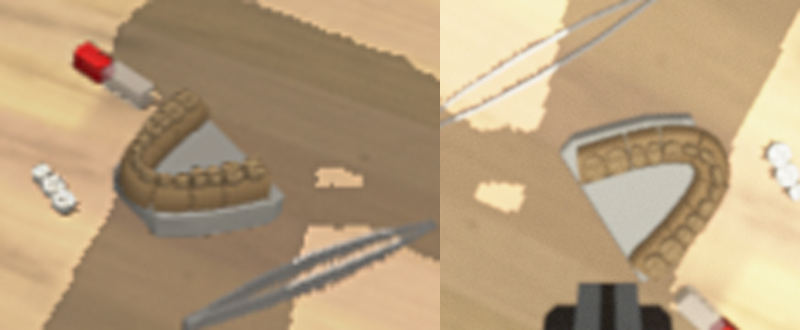

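The row is level all round (side crop, (190,100) to (260,170)). The model hasn't moved, and every section stopped at the same TCP height of 31.3–31.9 mm. Handing in.

```bash
python3 -c "
from bench import job_done; print(job_done())"
```

```text
the job is handed in; nothing more can be done
None
```

I pressed all seven sections home in order, from section 1 round to section 7, with pressing forces of 16.4 N or less at the readings (limit 40 N). The model, tweezers, bridge and box looked unmoved in the last pictures; the job is handed in at about 16 s, and the hand-in returned no verdict.

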